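Roll the two support rollers onto their lines

TASK

Set up the two brass support rollers so that a shaft can be laid across them: on the green mat, with the fingertips, push each lying roller sideways at its top or near side so that it rolls away from the robot to the white line next ahead of it and comes to rest squarely over that line along its whole length. Only push the rollers, never pick them up or carry them, and leave the steel ring and everything else around them where they are.

Things in the scene. Friction and masses are not known exactly. Their poses are not given: they have to be found in the camera images.
- mat: flat green rubbery setting mat, 250 (x) x 110 (y) x 4 mm, fixed on the worktop; origin at the centre of its underside, z up, its long side along its x, which points away and somewhat left. Two white lines, 104 mm long and 3 mm wide, cross it along its y. Keep the wrist clear of the upper shelf, 0.47 m above the worktop behind the line 0.87x + 0.5y = 0.66 m
- line_near (a point): middle of the white line nearer the robot, on the top face of the mat (45 mm along the mat's -x from its centre); axes as the mat's: y along the line, x across it
- line_far (a point): middle of the white line farther from the robot, on the top face of the mat (80 mm along the mat's +x from its centre); axes as the mat's: y along the line, x across it
- roller_red: polished brass roller with a red band near each end: cylinder, 30 mm diameter, 80 mm long, 0.2-0.3 kg, lying on the mat 25 to 50 mm short of its line (on the robot's side), nearly parallel to it; one per line, red or blue nearer by chance. Origin mid-axis (15 mm above the mat's top), y along the axis, x and z turn as it rolls. Slips under fingers, grips the mat; pushed slowly, it stops within a few mm
- roller_red_end_a (a point): centre of the end face of that roller at its -y end (40 mm from its middle, on the axis)
- roller_red_end_b (a point): centre of the end face of that roller at its +y end (40 mm from its middle, on the axis)
- roller_blue: polished brass roller with a blue band near each end: cylinder, 30 mm diameter, 80 mm long, 0.2-0.3 kg, lying on the mat 25 to 50 mm short of its line (on the robot's side), nearly parallel to it; one per line, red or blue nearer by chance. Origin mid-axis (15 mm above the mat's top), y along the axis, x and z turn as it rolls. Slips under fingers, grips the mat; pushed slowly, it stops within a few mm
- roller_blue_end_a (a point): centre of the end face of that roller at its -y end (40 mm from its middle, on the axis)
- roller_blue_end_b (a point): centre of the end face of that roller at its +y end (40 mm from its middle, on the axis)
- lock_ring: grey knurled steel ring, 36 mm across, 8 mm thick, lying flat on the worktop behind the mat; origin at the centre of its underside. Leave it alone
- tape: cream roll of tape, 104 mm across, 25 mm high, lying flat on the left side of the worktop; origin at the centre of its underside. Leave it alone
- jar_cream: cream plastic jar with a black cap, 53 mm across, 90 mm high, behind the mat; origin at the centre of its underside. Leave it alone
- jar_grey: grey plastic jar with a black cap, 57 mm across, 60 mm high, behind the mat; origin at the centre of its underside. Leave it alone
- marker_pen: red and white marker pen, 135 mm long, 17 mm thick, lying on the left side of the worktop; origin at the middle of its underside. Leave it alone
- battery: small red battery, 50 mm long, 15 mm thick, lying left of the mat; origin at the middle of its underside. Leave it alone

How it is judged:
By the outcome, as a careful person would: the job done as asked, in the order asked, and still so for the second after the job is handed in, with the robot touching nothing.
It also fails if it takes over 64 s, if anything falls off the work surface, if the arm or the gripper's body presses on something with over 40 N, if the wrist force passes 120 N, or if a joint passes its speed limit or range.

ROBOT

A 6-joint arm with a two-finger parallel gripper is mounted at the origin on a cart in front of the work surface, level with it; the furniture and walls round the work are solid. World frame = base frame: x ahead of the robot, y to its left, z up, the work surface at z = 0. Lengths are in m, angles in degrees, forces in N, time in s.
With the tool pointing down it reaches from about 0.3 to 0.75 m from the base axis. Payload 8.5 kg.
Tool frame: the origin (TCP) lies at the very end of the fingers, on their centre line; the grasp point (between the pads) lies 19 mm behind it; z points along the fingers, y is the line along which they close (so a half turn about z gives the same grasp; the last joint's range is limited). The gripper opens to 85 mm and grips with 20 to 120 N. Pads are 22 mm wide; open, the fingers measure 114 mm over their backs; the gripper's body (76 mm by 85 mm) begins 54 mm behind the grasp point. The pads swing forward as they close: fully open they stand 13 mm farther back than shut.
Start: joints at [64.154, 21.807, 74.336, -0, 83.858, -12.336], TCP at [0.128, 0.535, 0.231] pointing down, gripper open.
Joint ranges: [-178.18, 178.18], [-50.72, 133.34], [12.68, 142.11], [-81.47, 261.47], [9.98, 163.14], [-165.26, 165.26]. Speed limits (degrees/s): [136.94, 136.94, 180, 180, 180, 180].

INTERFACE

Orientations are given as a 3x3 rotation matrix whose columns are the frame's x, y, z axes.
In Python, from rig import observe, cams, ticket gives the robot as it stands.
- The arm moves only by the tool move_arm, never from a script. Its arguments are lists of equal length, an entry for each row: "jaw": the finger opening in cm, from 0 to 8.54; "dp": the shift along the tool's x, y, z in cm, a list of three; "turn": the turn, a rotation vector about the tool's x, y, z in rad, a list of three. In form: {"jaw": [jaw, ...], "dp": [[tx, ty, tz], ...], "turn": [[wx, wy, wz], ...]}. A call has 1 to 12 rows; each row shifts and turns the commanded pose from where the row before left it, along the tool's axes as they then stand; what a row does not reach is not made up. A row lasts 1/12 s, in which the tool goes at most 41.7 mm and 7.16 degrees, less where a joint would pass 70% of its speed; a pose out of reach is approached as far as the arm can. A call is refused whole if a number of a shift passes 4.17 or a number of a turn 0.125, either way. A call with a gripper value outside its range is refused whole. The fingers move at their own pace and stop on an object; "force" is the grip in N (left out, the last holds). Time passes only in rows, so rows that do not move let the fingers close. It gives the time, the measured TCP pose, the force, the opening and the grip force at its end, in the units of the state.
- observe(): the state, without advancing time (a new reading comes with each control period).
- cams.get_image(name): name is "scene" or "top" or "wrist"; returns (picture, depth): 384x512x3 uint8, red, green, blue; 384x512 float32, m along the optical axis (not along the pixel's ray), 0 where there is no reading.
- cams.calibration(name): a dict with "vertical_fov" (degrees; the focal length in pixels is half the picture's height over the tangent of half this angle, whatever the lens; pixels are square), "cx", "cy" (the principal point, pixels), "view" (4x4, takes a point from world to camera coordinates); the wrist camera has in their place "tool_from_camera" (4x4, takes a point from camera to tool coordinates, whose origin is the TCP and whose axes are the flange's). Camera axes: x right, y up, looking along -z (the intrinsics and any distortion apply to the point x, -y, -z); pixel columns grow to the right and rows downward; lengths in m; the calibration is good to about 2 mm. A picture is of the moment at which its call begins: read the wrist's pose just before it. calibration takes no time and is no camera call.
- ticket.close_job(): hands the job in; it is judged then, once.
Trained networks look in the newest picture that a camera, given by its name, has taken for a name from the list of things; names that differ only in an ending like _2 or _b are one class to them, and where a whole thing is asked for, a point or a joint stands for the part that bears it (a point fixed in the world has none). Each returns a list of dicts, best first, with "p" (0 to 1); they miss things now and then, are a little off and sometimes report something else, mostly with a low value. They report only what shows in the picture. A call takes as long as a camera call.
- cams.spot_in(camera, query): "box" ([centre column, centre row, width, height] as shares, 0 to 1, of the picture: columns of its width, rows of its height, round what is visible of it).
- cams.outline_of(camera, query): "mask" (384x512 bool, what is visible of it) and "box" ([centre column, centre row, width, height] as shares, 0 to 1, of the picture: columns of its width, rows of its height, round what is visible of it).
- cams.mark_of(camera, query): "location" ([column, row] as shares, 0 to 1, of the picture: columns of its width, rows of its height: a listed point, or the origin of a listed thing).
The state is a dict: "time_s": time; "q": joint angles; "qvel": joint speeds; "joint_efforts": joint torques, N m; "position": TCP position; "tool_rot": TCP orientation; "ft_force": force on the tool from outside, world axes, zero at the start; "wrist_torque": the same for the moment, N m; "grip_width": finger opening in m; "gripper_force": force on a finger pad.
Only numpy, scipy, OpenCV 4.12 (cv2) and the standard library are available. Lean on these libraries where they do the work, as an engineer would, in place of code of your own. Each camera call takes 0.05 s, during which the arm holds its last target. There are 200 camera calls.

## Working session

There is one attempt and no reset: what is moved stays moved. The work goes in short steps, Python scripts to look and compute and a tool call to move; the robot and the scene stay as the last step left them, time stands still between calls to the robot, and variables do not carry over. Pictures are saved under pics/ and viewed, at most 10 in all, crops included, and the job is handed in when it is done.

Besides the shell and the picture viewer there is one more tool, called after "Emit:" as name(argument=value, ...) on one line, values as JSON. move_arm: Moves the arm, as the interface text tells. Its arguments: {"type":"object","properties":{"jaw":{"type":"array","items":{"type":"number"}},"dp":{"type":"array","items":{"type":"array","items":{"type":"number"}}},"turn":{"type":"array","items":{"type":"array","items":{"type":"number"}}},"force":{"type":"number"}},"required":["jaw","dp","turn"]}

```bash
mkdir -p pics
cat > h.py <<'E'
import numpy as np, cv2
from rig import observe, cams, ticket
def snap(n,save=None):
    s=observe(); im,d=cams.get_image(n)
    if save: cv2.imwrite(save,cv2.cvtColor(im,cv2.COLOR_RGB2BGR))
    return s,im,d
def cam(n,s):
    c=cams.calibration(n); f=192/np.tan(np.radians(c['vertical_fov'])/2)
    if 'view' in c: T=np.linalg.inv(np.array(c['view']))
    else:
        W=np.eye(4);W[:3,:3]=s['tool_rot'];W[:3,3]=s['position'];T=W@np.array(c['tool_from_camera'])
    return f,c['cx'],c['cy'],T,c
def onplane(n,s,u,v,z):
    f,cx,cy,T,c=cam(n,s)
    u=np.asarray(u,float);v=np.asarray(v,float)
    r=np.stack([(u-cx)/f,-(v-cy)/f,-np.ones_like(u)],-1)@T[:3,:3].T
    return T[:3,3]+r*((z-T[2,3])/r[...,2])[...,None]
def proj(n,s,P):
    f,cx,cy,T,c=cam(n,s); q=np.linalg.inv(T)@np.append(P,1)
    return cx+f*q[0]/-q[2], cy+f*q[1]/q[2]
E
python3 - <<'E'
from h import *
for n in('top','scene'):
    s,im,d=snap(n,f'pics/{n}0.png'); print({k:np.round(v,3).tolist() if not isinstance(v,(str,dict)) else v for k,v in cams.calibration(n).items()})
    for q in('roller_red','roller_red_end_a','roller_red_end_b','roller_blue','roller_blue_end_a','roller_blue_end_b','line_near','line_far','mat','lock_ring','jar_cream','jar_grey'):
        z=.019 if 'roller' in q else .004
        for o in cams.mark_of(n,q)[:2]:
            u,v=o['location'][0]*512,o['location'][1]*384
            print(n,q,round(o['p'],2),round(u,1),round(v,1),onplane(n,s,u,v,z).round(4))
print({k:np.round(v,3).tolist() if not isinstance(v,(str,dict)) else v for k,v in cams.calibration('wrist').items()},observe()['tool_rot'],observe()['time_s'])
E
```

```text
{'vertical_fov': 50.45, 'cx': 257.239, 'cy': 187.879, 'view': [[-0.017, -1.0, -0.011, 0.181], [0.995, -0.018, 0.101, -0.571], [-0.101, -0.009, 0.995, -0.858], [0.0, 0.0, 0.0, 1.0]]}
top roller_red 0.57 311.0 157.5 [0.6402 0.051  0.019 ]
top roller_red_end_a 0.79 323.9 150.1 [0.6563 0.0219 0.019 ]
top roller_red_end_a 0.75 293.0 169.9 [0.6133 0.0915 0.019 ]
top roller_red_end_b 0.79 323.9 150.1 [0.6563 0.0219 0.019 ]
top roller_red_end_b 0.75 293.0 169.9 [0.6133 0.0915 0.019 ]
top roller_blue 0.65 335.7 212.1 [0.5184 0.0007 0.019 ]
top roller_blue_end_a 0.92 350.9 207.0 [ 0.5289 -0.0329  0.019 ]
top roller_blue_end_a 0.58 291.3 168.2 [0.6172 0.0953 0.019 ]
top roller_blue_end_b 0.92 350.9 207.0 [ 0.5289 -0.0329  0.019 ]
top roller_blue_end_b 0.58 291.3 168.2 [0.6172 0.0953 0.019 ]
top line_near 0.89 323.4 201.1 [0.5439 0.0245 0.004 ]
top line_far 0.59 297.6 149.4 [0.662  0.0787 0.004 ]
top mat 0.96 318.1 182.1 [0.5868 0.0349 0.004 ]
top mat 0.15 265.5 136.7 [0.6926 0.1507 0.004 ]
top lock_ring 0.49 265.8 133.2 [0.7007 0.1499 0.004 ]
top jar_cream 0.69 285.5 102.5 [0.7714 0.1035 0.004 
[... 897 characters left out ...]
1.1 [0.5377 0.0227 0.004 ]
scene line_far 0.78 306.4 203.7 [0.6648 0.0686 0.004 ]
scene mat 0.61 297.0 227.6 [0.5825 0.0371 0.004 ]
scene lock_ring 0.46 289.0 184.3 [0.6937 0.1489 0.004 ]
scene jar_cream 0.92 312.3 183.0 [0.7396 0.1033 0.004 ]
scene jar_cream 0.63 285.1 206.7 [0.6196 0.1043 0.004 ]
scene jar_grey 0.71 267.7 171.6 [0.6955 0.2268 0.004 ]
{'vertical_fov': 61.642, 'cx': 253.292, 'cy': 191.967, 'tool_from_camera': [[-0.002, 0.947, 0.322, 0.084], [1.0, 0.001, 0.001, 0.001], [0.0, 0.322, -0.947, -0.142], [0.0, 0.0, 0.0, 1.0]]} [[-9.72318087e-01  2.33661160e-01  2.32442287e-05]
 [ 2.33661161e-01  9.72318084e-01  6.76025844e-05]
 [-6.80468560e-06  7.11624890e-05 -9.99999997e-01]] 1.3
```

Run:
```python
import cv2
a=cv2.imread('pics/top0.png')[80:260,200:400];b=cv2.imread('pics/scene0.png')[150:300,200:400]
cv2.imwrite('pics/t1.png',cv2.resize(a,None,fx=3,fy=3,interpolation=2));cv2.imwrite('pics/s1.png',cv2.resize(b,None,fx=3.5,fy=3.5,interpolation=2))
```

```text
(no output)
```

View pics/t1.png

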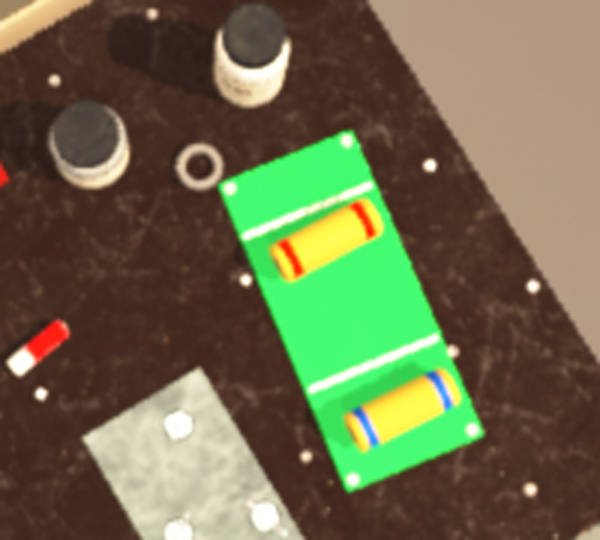

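View pics/s1.png

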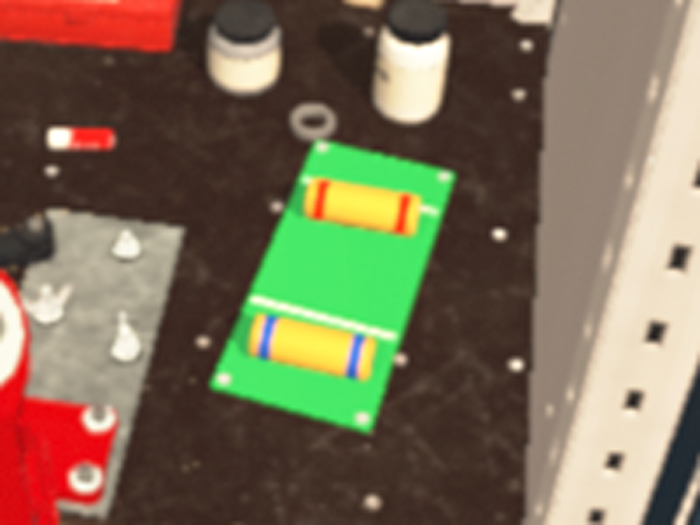

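The rollers lie on the mat's robot side of their lines: red behind the far line, blue behind the near one. In the top crop they are at about (327,240) and (405,410). I'll move over the mat and use the wrist camera.

Emit:
move_arm(jaw=[4, 4, 4, 4, 4, 4, 4, 4, 4, 4, 4, 4], dp=[[-3.3, -2.5, 0], [-3.3, -2.5, 0], [-3.3, -2.5, 0], [-3.3, -2.5, 0], [-3.3, -2.5, 0], [-3.3, -2.5, 0], [-3.3, -2.5, 0], [-3.3, -2.5, 0], [-3.3, -2.5, 0], [-3.3, -2.5, 0], [-3.3, -2.5, 0], [-3.3, -2.5, 0]], turn=[[0, 0, 0], [0, 0, 0], [0, 0, 0], [0, 0, 0], [0, 0, 0], [0, 0, 0], [0, 0, 0], [0, 0, 0], [0, 0, 0], [0, 0, 0], [0, 0, 0], [0, 0, 0]])

```text
time_s: 2.3
position: [0.4444, 0.1486, 0.2316]
tool_rot: [[-0.972, 0.234, 0.001], [0.234, 0.972, 0.0], [-0.0, 0.0, -1.0]]
ft_force: [0.9, 0.4, 0.6]
grip_width: 0.0401
gripper_force: 0.0
```

Emit:
move_arm(jaw=[4, 4, 4, 4, 4, 4, 4, 4, 4, 4, 4], dp=[[-3.3, -2.5, 0], [-3.3, -2.5, 0], [-3.3, -2.5, 0], [-3.3, -2.5, 0], [0, 0, 0], [0, 0, 0], [0, 0, 0], [0, 0, 0], [0, 0, 0], [0, 0, 0], [0, 0, 0]], turn=[[0, 0, 0], [0, 0, 0], [0, 0, 0], [0, 0, 0], [0, 0, -0.11], [0, 0, -0.11], [0, 0, -0.11], [0, 0, -0.11], [0, 0, -0.11], [0, 0, -0.11], [0, 0, 0]])

```text
time_s: 3.22
position: [0.5484, 0.0225, 0.2313]
tool_rot: [[-0.91, -0.415, -0.0], [-0.415, 0.91, 0.0], [0.0, 0.0, -1.0]]
ft_force: [-0.2, 0.8, -0.1]
grip_width: 0.0399
gripper_force: 0.0
```

```bash
cat > meas.py <<'E'
from h import *
from scipy.optimize import least_squares
def measure(save=None,prior=None):
    s,im,d=snap('wrist',save); f,cx,cy,T,c=cam('wrist',s)
    hsv=cv2.cvtColor(im,cv2.COLOR_RGB2HSV); H,S,V=[hsv[...,i].astype(int) for i in range(3)]
    g=((H>45)&(H<85)&(S>100)&(V>90)).astype(np.uint8)
    n,l,st,_=cv2.connectedComponentsWithStats(g); 
    pts=np.concatenate([np.argwhere(l==i) for i in range(1,n) if st[i,4]>300])[:,::-1]
    hull=cv2.convexHull(pts.astype(np.float32)); matm=np.zeros_like(g); cv2.fillConvexPoly(matm,hull.astype(int),1)
    P=onplane('wrist',s,hull[:,0,0],hull[:,0,1],.004)
    r=cv2.minAreaRect((P[:,:2]*1000).astype(np.float32)); box=cv2.boxPoints(r)/1000
    e=box[1]-box[0]; e2=box[2]-box[1]; e=e if np.linalg.norm(e)>np.linalg.norm(e2) else e2
    ex=e/np.linalg.norm(e); ex*=np.sign(ex[0]); ey=np.array([-ex[1],ex[0]]); C=np.array(r[0])/1000
    print('mat C',C.round(4),'size',np.round(r[1],1),'ang',np.degrees(np.arctan2(ex[1],ex[0])).round(2))
    if prior: C=np.array(prior[:2]);a=np.radians(prior[2]);ex=np.array([np.cos(a),np.sin(a)]);ey=np.array([-ex[1],ex[0]])
    w=(matm>0)&(S<70)&(V>150); v,u=np.nonzero(w); Q=onplane('wrist',s,u,v,.004)[:,:2]-C; mx,my=Q@ex,Q@ey
    for x0 in(-.045,.08):
        k=(abs(mx-x0)<.012)&(abs(my)<.055)
        if k.sum()>20: a,b=np.polyfit(my[k],mx[k],1); print('line',x0,'n',k.sum(),'x',(b*1000).round(2),'tilt deg',np.degrees(a).round(2),'y',(my[k].min()*1e3).round(1),(my[k].max()*1e3).round(1))
    V_,U_=np.indices(d.shape); ok=d>0
    X=np.stack([(U_-cx)/f*d,-(V_-cy)/f*d,-d],-1)@T[:3,:3].T+T[:3,3]
    M=(X[...,:2]-C)@np.stack([ex,ey],1); Z=X[...,2]
    mm=ok&(l>0)&(g>0); zm=np.median(Z[mm]); print('mat z',zm.round(4))
    for nm in('roller_red','roller_blue'):
        o=cams.outline_of('wrist',nm)
        if not o: print(nm,'none');continue
        m=o[0]['mask']&ok&(Z-zm>.012)&(Z-zm<.036)&(abs(M[...,0])<.13)&(abs(M[...,1])<.07)
        if m.sum()<50: print(nm,'few',m.sum());continue
        p=np.c_[M[m],Z[m]-zm]; 
        def res(q):
            t=q[1]; nx=(p[:,0]-q[0]-t*p[:,1])/np.hypot(1,t); return np.hypot(nx,p[:,2]-q[2])-.015
        R=least_squares(res,[np.median(p[:,0]),0,.015],loss='soft_l1',f_scale=.001)
        print(nm,'p',round(o[0]['p'],2),'n',m.sum(),'axis x(mm) at y0',(R.x[0]*1e3).round(2),'z',(R.x[2]*1e3).round(2),'tilt',np.degrees(R.x[1]).round(2),'y',(np.percentile(p[:,1],[1,99])*1e3).round(1),'res',(np.median(abs(R.fun))*1e3).round(2))
    Rm=s['tool_rot']; t=np.array(s['position'][:2])-C
    print('TCP in mat',(t@ex*1e3).round(1),(t@ey*1e3).round(1),'z',round(s['position'][2]*1e3,1),'toolx ang-180',(np.degrees(np.arctan2(-Rm[1][0],-Rm[0][0]))).round(2),'t',s['time_s'])
E
python3 -c "from meas import *; measure('pics/w1.png')"
```

```text
mat C [0.5851 0.0399] size [250.2 110.4] ang 21.22
line -0.045 n 335 x -44.61 tilt deg 0.0 y -51.6 52.4
line 0.08 n 182 x 80.41 tilt deg -0.11 y -48.7 52.2
mat z 0.0036
roller_red p 0.77 n 1626 axis x(mm) at y0 52.43 z 14.79 tilt -5.8 y [-39.7  37.9] res 0.44
roller_blue p 0.9 n 2119 axis x(mm) at y0 -83.84 z 14.84 tilt -4.11 y [-41.7  35.8] res 0.39
TCP in mat -40.5 -2.9 z 231.3 toolx ang-180 24.52 t 3.2167
```

View pics/w1.png

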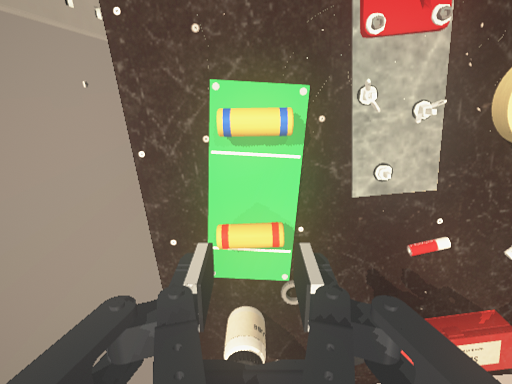

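Emit:
move_arm(jaw=[4, 4, 4, 4, 4, 4, 4, 4, 4, 4, 4, 4], dp=[[0, 0, 0], [-2.4, 0.1, 0], [-2.4, 0.1, 0], [0, 0, 3.5], [0, 0, 3.5], [0, 0, 3.5], [0, 0, 3.5], [0, 0, 3], [0, 0, 2.5], [0, 0, 1.5], [0, 0, 1.1], [0, 0, 0]], turn=[[0, 0, 0.0576], [0, 0, 0], [0, 0, 0], [0, 0, 0], [0, 0, 0], [0, 0, 0], [0, 0, 0], [0, 0, 0], [0, 0, 0], [0, 0, 0], [0, 0, 0], [0, 0, 0]])

```text
time_s: 4.37
position: [0.5916, 0.0416, 0.0083]
tool_rot: [[-0.934, -0.357, -0.003], [-0.357, 0.934, 0.0], [0.003, 0.002, -1.0]]
ft_force: [-0.0, -0.9, 0.2]
grip_width: 0.04
gripper_force: 0.0
```

```bash
python3 -c "
from meas import *
measure('pics/w2.png',(.5851,.0399,21.22))"
```

```text
mat C [0.5571 0.0291] size [156.  109.2] ang 21.22
line -0.045 n 1612 x -44.52 tilt deg -0.03 y -54.7 52.2
mat z 0.0037
roller_red p 0.9 n 4161 axis x(mm) at y0 53.05 z 14.77 tilt -5.74 y [-24.8  24.3] res 0.42
roller_blue p 0.64 n 19068 axis x(mm) at y0 -83.42 z 14.81 tilt -4.11 y [-41.2  35.9] res 0.37
TCP in mat 6.7 -0.7 z 8.3 toolx ang-180 20.91 t 4.3667
```

View pics/w2.png

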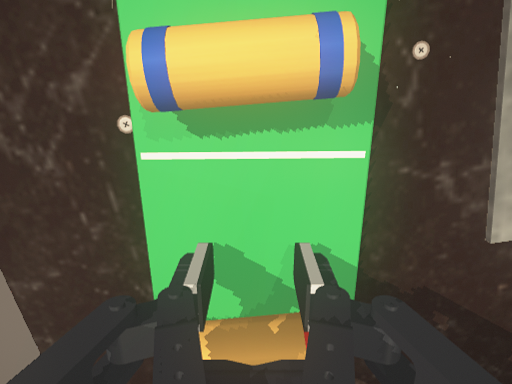

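Fingers are down behind the red roller, which shows at the bottom of the image at (253,335); nothing is in contact. I'll push slowly.

Emit:
move_arm(jaw=[4, 4, 4, 4, 4, 4, 4, 4, 4, 4, 4, 4], dp=[[-0.3, 0, -0.1], [-0.3, 0, 0], [-0.3, 0, 0], [-0.2, 0, 0], [-0.2, 0, 0], [-0.2, 0, 0], [-0.2, 0, 0], [-0.2, 0, 0], [-0.2, 0, 0], [-0.2, 0, 0], [-0.2, 0, 0], [-0.2, 0, 0]], turn=[[0, 0, -0.005], [0, 0, 0], [0, 0, 0], [0, 0, 0], [0, 0, 0], [0, 0, 0], [0, 0, 0], [0, 0, 0], [0, 0, 0], [0, 0, 0], [0, 0, 0], [0, 0, 0]])

```text
time_s: 5.52
position: [0.6179, 0.0514, 0.0113]
tool_rot: [[-0.932, -0.363, -0.0], [-0.363, 0.932, 0.0], [0.0, 0.0, -1.0]]
ft_force: [-0.6, 0.6, -0.2]
grip_width: 0.0401
gripper_force: 0.1
```

Emit:
move_arm(jaw=[4, 4, 4, 4, 4, 4, 4, 4, 4, 4, 4, 4], dp=[[-0.15, 0, 0], [-0.15, 0, 0], [-0.15, 0, 0], [-0.15, 0, 0], [-0.1, 0, 0], [-0.1, 0, 0], [-0.1, 0, 0], [-0.1, 0, 0], [-0.1, 0, 0], [0, 0, 0], [0, 0, 0], [0, 0, 0]], turn=[[0, 0, 0], [0, 0, 0], [0, 0, 0], [0, 0, 0], [0, 0, 0], [0, 0, 0], [0, 0, 0], [0, 0, 0], [0, 0, 0], [0, 0, 0], [0, 0, 0], [0, 0, 0]])

```text
time_s: 6.52
position: [0.6279, 0.0553, 0.0113]
tool_rot: [[-0.932, -0.363, -0.0], [-0.363, 0.932, -0.0], [0.0, 0.0, -1.0]]
ft_force: [-0.5, 0.4, -0.1]
grip_width: 0.0404
gripper_force: 0.0
```

```bash
python3 -c "
from meas import *
measure('pics/w3.png',(.5851,.0399,21.22))"
```

```text
mat C [0.6102 0.0498] size [192.8 109.2] ang 21.22
line -0.045 n 1926 x -44.48 tilt deg 0.11 y -54.4 52.3
line 0.08 n 74 x 69.79 tilt deg 0.3 y -35.4 35.1
mat z 0.0037
roller_red p 0.95 n 5744 axis x(mm) at y0 74.68 z 14.71 tilt -5.64 y [-24.   23.2] res 0.36
roller_blue p 0.5 n 74 axis x(mm) at y0 -51.9 z 13.9 tilt -1.35 y [-39.2 -27.6] res 0.11
TCP in mat 45.5 -1.1 z 11.3 toolx ang-180 21.29 t 6.5167
```

Emit:
move_arm(jaw=[4, 4, 4, 4, 6, 6, 6, 6, 6, 6, 6, 6], dp=[[0.5, 0, 0], [0.5, 0, -1], [0, 0, -3], [0, 0, -3], [-2.1, 0, 0], [-2.05, 0, 0], [0, 0, 0], [0, 0, 0], [0, 0, 0], [0, 0, 0], [0, 0, 0], [0, 0, 0]], turn=[[0, 0, 0], [0, 0, 0], [0, 0, 0], [0, 0, 0], [0, 0, 0.12], [0, 0, 0.12], [0, 0, 0.12], [0, 0, 0.12], [0, 0, 0.12], [0, 0, 0.12], [0, 0, 0.12], [0, 0, 0.12]])

```text
time_s: 7.67
position: [0.6576, 0.0642, 0.0821]
tool_rot: [[-0.828, 0.56, 0.0], [0.56, 0.828, -0.0], [-0.0, 0.0, -1.0]]
ft_force: [0.1, -0.6, -1.2]
grip_width: 0.0605
gripper_force: 0.0
```

Emit:
move_arm(jaw=[6, 6, 6, 6, 6, 6, 6, 6, 6, 6], dp=[[0, 0, 0], [0, 0, 0], [0, 0, 0], [0, 0, 0], [0, 0, 0], [0, 0, 0], [0, 0, 0], [0, 0, 0], [0, 0, 0], [0, 0, 0]], turn=[[0, 0, 0.12], [0, 0, 0.12], [0, 0, 0.12], [0, 0, 0.12], [0, 0, 0.12], [0, 0, 0.12], [0, 0, 0.12], [0, 0, 0.12], [0, 0, 0.077], [0, 0, 0]])

```text
time_s: 8.5
position: [0.6577, 0.0642, 0.0821]
tool_rot: [[0.057, 0.998, 0.0], [0.998, -0.057, -0.0], [-0.0, 0.0, -1.0]]
ft_force: [0.0, -0.4, -0.2]
grip_width: 0.06
gripper_force: 0.0
```

```bash
python3 -c "
from meas import *
measure('pics/w4.png',(.5851,.0399,21.22)); print(np.round(observe()['q'],1))
p=np.array(observe()['position'])"
```

```text
mat C [0.5853 0.0408] size [249.7 110.5] ang 21.23
line -0.045 n 523 x -44.7 tilt deg 0.03 y -35.1 52.9
line 0.08 n 77 x 80.04 tilt deg 0.27 y 41.6 52.5
mat z 0.0038
roller_red p 0.61 n 5154 axis x(mm) at y0 74.8 z 14.75 tilt -5.63 y [-35.6  42.3] res 0.36
roller_blue p 0.9 n 3383 axis x(mm) at y0 -83.21 z 14.79 tilt -4.03 y [-15.6  38. ] res 0.46
TCP in mat 76.5 -3.6 z 82.1 toolx ang-180 -93.29 t 8.5
[-4.7 40.1 67.1 -0.  72.8 -1.7]
```

View pics/w4.png

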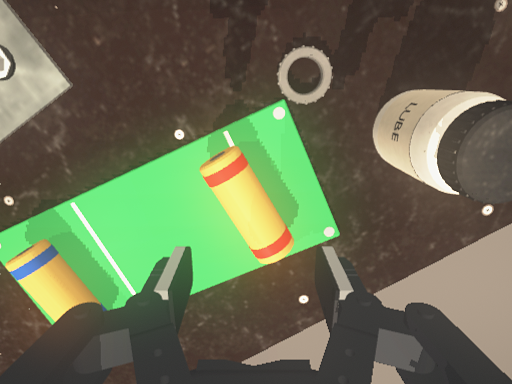

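Emit:
move_arm(jaw=[6, 6, 6, 6, 6, 6, 6, 6, 6, 6, 6, 6], dp=[[0.53, -0.19, 0], [0, 0, 2], [0, 0, 2], [0, 0, 1.5], [0, 0, 1.2], [0, 0, 0.7], [0, 0, 0], [0, 0, 0], [0, 0, 0], [0, 0, 0], [0, 0, 0], [0, 0, 0]], turn=[[0, 0, 0], [0, 0, 0], [0, 0, 0], [0, 0, 0], [0, 0, 0], [0, 0, 0], [0, 0, 0], [0, 0, 0.03], [0, 0, 0.03], [0, 0, 0.03], [0, 0, 0.03], [0, 0, 0]])

```text
time_s: 9.65
position: [0.657, 0.0699, 0.0084]
tool_rot: [[0.174, 0.985, 0.002], [0.985, -0.174, -0.0], [0.0, 0.002, -1.0]]
ft_force: [-0.1, -0.3, 0.3]
grip_width: 0.06
gripper_force: 0.0
```

```bash
python3 -c "
from meas import *
measure('pics/w5.png',(.5851,.0399,21.22)); print(np.round(observe()['ft_force'],1))"
```

```text
mat C [0.606  0.0492] size [205.6 109.9] ang 21.22
line -0.045 n 362 x -44.3 tilt deg -0.63 y -27.5 52.7
line 0.08 n 155 x 80.83 tilt deg -0.59 y 41.1 52.7
mat z 0.0038
roller_red none
roller_blue p 0.59 n 51 axis x(mm) at y0 -87.02 z 20.35 tilt 10.51 y [18.3 23.4] res 0.38
TCP in mat 77.8 1.9 z 8.4 toolx ang-180 -100.04 t 9.65
[0.2 0.  0.1]
```

View pics/w5.png

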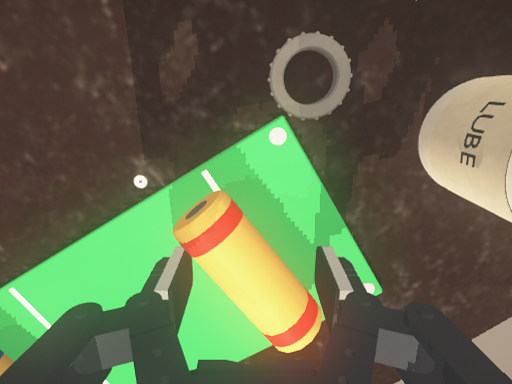

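Emit:
move_arm(jaw=[6, 6, 6, 6, 6, 6, 6, 6, 6, 6], dp=[[0.06, 0.09, 0], [0.05, 0.1, 0], [0, 0, 0], [0, 0, 0], [0, 0, 0], [0, 0, 0], [0, 0, 0], [0, 0, 0], [0, 0, 0], [0, 0, 0]], turn=[[0, 0, 0], [0, 0, 0], [0, 0, 0.025], [0, 0, 0.025], [0, 0, 0.025], [0, 0, 0.025], [0, 0, 0.025], [0, 0, 0.025], [0, 0, 0], [0, 0, 0]])

```text
time_s: 10.63
position: [0.6586, 0.0706, 0.0074]
tool_rot: [[0.318, 0.948, 0.0], [0.948, -0.318, 0.0], [0.0, 0.0, -1.0]]
ft_force: [0.6, -0.2, -0.2]
grip_width: 0.06
gripper_force: 0.1
```

```bash
python3 - <<'E'
t=open('meas.py').read()
a=t.index("        o=cams.outline_of"); b=t.index("        p=np.c_")
t=t[:a]+"""        lo,hi=(.03,.115) if 'red' in nm else (-.115,0)
        m=(H>8)&(H<32)&(S>90)&ok&(Z-zm>.010)&(Z-zm<.034)&(M[...,0]>lo)&(M[...,0]<hi)&(abs(M[...,1])<.07)
        if m.sum()<50: print(nm,'few',m.sum());continue
"""+t[b:].replace("'p',round(o[0]['p'],2),","")
open('meas.py','w').write(t)
E
python3 -c "
from meas import *
measure('pics/w6.png',(.5851,.0399,21.22)); print(np.round(observe()['ft_force'],1))"
```

```text
mat C [0.6023 0.0477] size [213.9 109.9] ang 21.23
line -0.045 n 145 x -44.08 tilt deg -0.87 y -8.7 52.7
line 0.08 n 145 x 80.39 tilt deg -0.07 y 42.0 52.7
mat z 0.0038
roller_red n 9665 axis x(mm) at y0 79.9 z 14.77 tilt -3.53 y [-35.1  42.7] res 0.43
roller_blue few 0
TCP in mat 79.6 2.0 z 7.4 toolx ang-180 -108.55 t 10.6333
[ 0.3  0.  -0.2]
```

Emit:
move_arm(jaw=[6, 6, 6, 6, 6, 6], dp=[[0.02, 0.02, 0], [0, 0, 0], [0, 0, 0], [0, 0, 0], [0, 0, 0], [0, 0, 0]], turn=[[0, 0, 0], [0, 0, 0.021], [0, 0, 0.021], [0, 0, 0.02], [0, 0, 0], [0, 0, 0]])

```text
time_s: 11.18
position: [0.6588, 0.0707, 0.0073]
tool_rot: [[0.377, 0.926, 0.0], [0.926, -0.377, 0.0], [0.0, 0.0, -1.0]]
ft_force: [0.2, -0.5, 0.1]
grip_width: 0.0602
gripper_force: 0.1
```

```bash
python3 -c "
from meas import *
measure('pics/w7.png',(.5851,.0399,21.22)); print(np.round(observe()['ft_force'],1))"
```

```text
mat C [0.6035 0.0482] size [211.3 109.8] ang 21.23
line -0.045 n 68 x -43.97 tilt deg -0.87 y -1.3 52.6
line 0.08 n 143 x 80.54 tilt deg -0.23 y 42.1 52.6
mat z 0.0038
roller_red n 9661 axis x(mm) at y0 79.88 z 14.76 tilt 0.07 y [-35.1  42.5] res 0.44
roller_blue few 0
TCP in mat 79.8 2.0 z 7.3 toolx ang-180 -112.16 t 11.1833
[-0.  -0.1  0.2]
```

Emit:
move_arm(jaw=[6, 6, 6, 6, 6, 6, 6, 6, 6, 6, 6, 6], dp=[[0, 0, 0], [0, 0, 0], [0, 0, 0], [0, 0, -1.5], [0, 0, -3], [0, 0, -3], [-2.02, -3.54, 0], [-2.02, -3.54, 0], [-2.02, -3.54, 0], [-2.02, -3.54, 0], [0, 0, 0], [0, 0, 0]], turn=[[0, 0, -0.05], [0, 0, -0.11], [0, 0, -0.11], [0, 0, 0], [0, 0, 0], [0, 0, 0], [0, 0, 0], [0, 0, 0], [0, 0, 0], [0, 0, 0], [0, 0, 0], [0, 0, 0]])

```text
time_s: 12.23
position: [0.5073, 0.0065, 0.0827]
tool_rot: [[0.118, 0.993, -0.001], [0.993, -0.118, 0.0], [0.0, -0.001, -1.0]]
ft_force: [1.4, -0.4, 0.0]
grip_width: 0.0601
gripper_force: 0.0
```

```bash
python3 -c "
from meas import *
measure('pics/w8.png',(.5851,.0399,21.22)); print(np.round(observe()['ft_force'],1))"
```

```text
mat C [0.5798 0.0383] size [238.2 110.5] ang 21.23
line -0.045 n 672 x -44.79 tilt deg 0.21 y -55.0 52.5
line 0.08 n 112 x 80.34 tilt deg -0.09 y -51.9 52.3
mat z 0.0037
roller_red n 5733 axis x(mm) at y0 80.05 z 14.71 tilt 1.26 y [-35.5  42.4] res 0.48
roller_blue n 3949 axis x(mm) at y0 -83.2 z 14.7 tilt -4.1 y [-40.8  37.7] res 0.35
TCP in mat -84.6 -3.0 z 82.7 toolx ang-180 -96.76 t 12.2333
[ 0.4  1.4 -0.9]
```

View pics/w8.png

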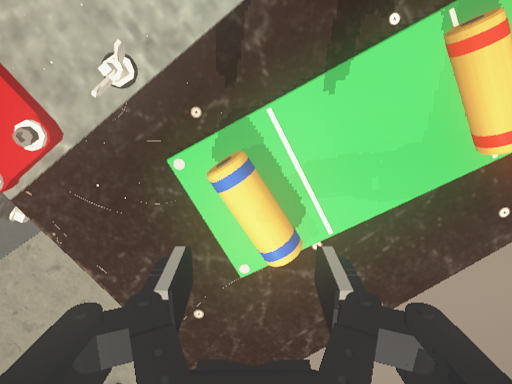

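Emit:
move_arm(jaw=[6, 6, 6, 6, 6, 6, 6, 6, 6, 6, 6, 6], dp=[[0.19, 0.14, 0], [0, 0, 2], [0, 0, 2], [0, 0, 1.5], [0, 0, 1.2], [0, 0, 0.8], [0, 0, 0], [0, 0, 0], [0, 0, 0], [0, 0, 0], [0, 0, 0], [0, 0, 0]], turn=[[0, 0, 0], [0, 0, 0], [0, 0, 0], [0, 0, 0], [0, 0, 0], [0, 0, 0], [0, 0, 0], [0, 0, 0.03], [0, 0, 0.03], [0, 0, 0.03], [0, 0, 0.03], [0, 0, 0.03]])

```text
time_s: 13.28
position: [0.5113, 0.0087, 0.0081]
tool_rot: [[0.264, 0.964, 0.002], [0.964, -0.264, -0.0], [0.0, 0.002, -1.0]]
ft_force: [-0.6, 0.0, -0.0]
grip_width: 0.0601
gripper_force: 0.1
```

Emit:
move_arm(jaw=[6, 6, 6, 6, 6, 6, 6], dp=[[0, 0, 0], [0, 0, 0], [0, 0, 0], [0, 0, 0], [0, 0, 0], [0, 0, 0], [0, 0, 0]], turn=[[0, 0, 0.025], [0, 0, 0.025], [0, 0, 0.025], [0, 0, 0.025], [0, 0, 0.019], [0, 0, 0], [0, 0, 0]])

```text
time_s: 13.87
position: [0.5109, 0.0087, 0.0077]
tool_rot: [[0.375, 0.927, 0.001], [0.927, -0.375, -0.0], [0.0, 0.001, -1.0]]
ft_force: [0.8, 0.5, -0.1]
grip_width: 0.06
gripper_force: 0.2
```

```bash
python3 -c "
from meas import *
measure('pics/w9.png',(.5851,.0399,21.22)); print(np.round(observe()['ft_force'],1))"
```

```text
mat C [0.5605 0.0309] size [196.1 109.8] ang 21.14
line -0.045 n 1379 x -44.91 tilt deg 0.55 y -51.9 52.4
mat z 0.0037
roller_red few 1
roller_blue n 8792 axis x(mm) at y0 -80.33 z 14.7 tilt 0.61 y [-40.1  37.6] res 0.34
TCP in mat -80.5 -2.2 z 7.7 toolx ang-180 -112.05 t 13.8667
[ 0.4 -0.6  0.3]
```

Emit:
move_arm(jaw=[6, 6, 6, 6, 6, 6, 6, 6, 6, 6, 6, 6], dp=[[0.14, 0.149, 0], [0.14, 0.149, 0], [0.14, 0.149, 0], [0.14, 0.149, 0], [0.14, 0.149, 0], [0.14, 0.149, 0], [0.14, 0.149, 0], [0.14, 0.149, 0], [0.14, 0.149, 0], [0.14, 0.149, 0], [0.14, 0.149, 0], [0.14, 0.149, 0]], turn=[[0, 0, 0], [0, 0, 0], [0, 0, 0], [0, 0, 0], [0, 0, 0], [0, 0, 0], [0, 0, 0], [0, 0, 0], [0, 0, 0], [0, 0, 0], [0, 0, 0], [0, 0, 0]])

```text
time_s: 14.92
position: [0.5334, 0.0176, 0.0073]
tool_rot: [[0.376, 0.927, -0.0], [0.927, -0.376, 0.0], [0.0, -0.0, -1.0]]
ft_force: [-0.5, 0.8, 0.7]
grip_width: 0.0598
gripper_force: 0.3
```

Emit:
move_arm(jaw=[6, 6, 6, 6, 6, 6, 6, 6, 6, 6], dp=[[0.12, 0.13, 0], [0.12, 0.13, 0], [0.12, 0.13, 0], [0.12, 0.13, 0], [0.06, 0.065, 0], [0.06, 0.065, 0], [0.06, 0.065, 0], [0.06, 0.065, 0], [0, 0, 0], [0, 0, 0]], turn=[[0, 0, 0], [0, 0, 0], [0, 0, 0], [0, 0, 0], [0, 0, 0], [0, 0, 0], [0, 0, 0], [0, 0, 0], [0, 0, 0], [0, 0, 0]])

```text
time_s: 15.75
position: [0.5432, 0.0213, 0.0074]
tool_rot: [[0.376, 0.927, 0.0], [0.927, -0.376, -0.0], [0.0, 0.0, -1.0]]
ft_force: [1.6, 0.7, -0.2]
grip_width: 0.0601
gripper_force: 0.2
```

```bash
python3 -c "
from meas import *
measure('pics/w10.png',(.5851,.0399,21.22)); print(np.round(observe()['ft_force'],1))"
```

```text
mat C [0.5619 0.0315] size [198.7 109.7] ang 21.24
line -0.045 n 224 x -50.46 tilt deg 7.29 y -51.5 52.3
mat z 0.0038
roller_red n 9592 axis x(mm) at y0 80.13 z 14.81 tilt 1.33 y [-24.1  41.3] res 0.4
roller_blue n 8701 axis x(mm) at y0 -45.63 z 14.68 tilt 0.66 y [-40.5  37.1] res 0.34
TCP in mat -45.8 -2.2 z 7.4 toolx ang-180 -112.09 t 15.75
[-0.1 -1.2  0.2]
```

Emit:
move_arm(jaw=[6, 6, 6, 6, 6, 6, 6, 6, 6, 6, 6, 6], dp=[[0.03, 0.03, 0], [0.03, 0.03, 0], [0, 0, 0], [0, 0, 0], [0, 0, 0], [0, 0, 0], [0, 0, 0], [0, 0, 0], [0, 0, 0], [0, 0, -2], [0, 0, -3], [0, 0, -3]], turn=[[0, 0, 0], [0, 0, 0], [0, 0, 0], [0, 0, -0.02], [0, 0, -0.02], [0, 0, -0.03], [0, 0, -0.05], [0, 0, -0.05], [0, 0, -0.05], [0, 0, 0], [0, 0, 0], [0, 0, 0]])

```text
time_s: 16.8
position: [0.5434, 0.0216, 0.0878]
tool_rot: [[0.164, 0.987, -0.002], [0.987, -0.164, 0.0], [0.0, -0.002, -1.0]]
ft_force: [1.2, -0.1, 0.7]
grip_width: 0.0599
gripper_force: 0.0
```

Emit:
move_arm(jaw=[6, 6, 6, 6, 6, 6], dp=[[0, 1, -3], [1, 2, -3], [1, 2, -3], [1, 1, -3], [0, 0, 0], [0, 0, 0]], turn=[[0, 0, 0], [0, 0, 0], [0, 0, 0], [0, 0, 0], [0, 0, 0], [0, 0, 0]])

```text
time_s: 17.3
position: [0.6087, 0.0416, 0.2084]
tool_rot: [[0.163, 0.987, 0.003], [0.987, -0.163, -0.0], [0.0, 0.003, -1.0]]
ft_force: [-0.1, -0.5, -1.0]
grip_width: 0.0603
gripper_force: 0.0
```

```bash
python3 -c "
from meas import *
measure('pics/w11.png')"
```

```text
mat C [0.585  0.0404] size [249.9 111.1] ang 21.23
line -0.045 n 77 x -47.49 tilt deg 3.02 y -54.7 51.8
line 0.08 n 49 x 80.12 tilt deg 0.13 y -52.5 51.9
mat z 0.0037
roller_red n 1953 axis x(mm) at y0 79.97 z 14.66 tilt 1.25 y [-36.8  41.9] res 0.41
roller_blue n 1591 axis x(mm) at y0 -44.91 z 14.71 tilt 0.92 y [-41.9  36.7] res 0.41
TCP in mat 22.5 -7.4 z 208.4 toolx ang-180 -99.39 t 17.3
```

View pics/w11.png

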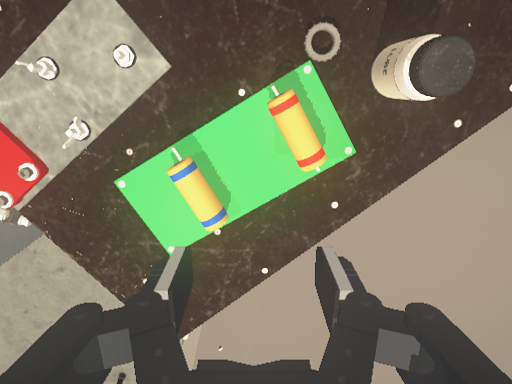

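The picture shows both rollers lying over their lines, with the line ends showing at each side: red at about (297,131), blue at (197,194). They are centred to within about 0.3 mm and tilted about 1°, so each end is under 1 mm off. The ring and jar have not moved, and the arm is clear.

```bash
python3 -c "
from rig import ticket; print(ticket.close_job())"
```

```text
the job is handed in; nothing more can be done
None
```

Job handed in: both rollers rest over their lines, centred to about 0.3 mm and tilted about 1° (each end under 1 mm off); they were pushed and never gripped or lifted, but to square them I also pushed each roller's far side with the second fingertip, not only the top or near side as asked.

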